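# Clamp a freshly glued shelf-sign foot in the trigger clamp and hold it

### The arm

A 7-joint arm with a two-finger parallel gripper is mounted at the origin on the work surface. World frame = base frame: x ahead of the robot, y to its left, z up, the work surface at z = 0. Lengths are in m, angles in rad, forces in N, time in s.
With the tool pointing down it reaches from about 0.35 to 0.9 m from the base axis. Payload 7.2 kg.
Tool frame: the origin (TCP) lies at the very end of the fingers, on their centre line; the grasp point (between the pads) lies bot.grasp_offset behind it (bot.grasp_offset is the distance from the TCP to the grasp point, in m); z points along the fingers, y is the direction in which the jaws open and shut (so a half turn about z gives the same grasp; the last joint's range is limited). The gripper opens to 85 mm and grips with 20 to 120 N. Pads are 22 mm wide; open, the fingers measure 114 mm over their backs; the gripper's body (76 mm by 85 mm) begins 54 mm behind the grasp point. The pads swing forward as they close: fully open they stand 13 mm farther back than shut.
Start: joints at [-1.398, 0.411, -0.013, 1.596, 0.006, 1.134, -0.082], TCP at [0.149, 0.607, 0.231] pointing down, gripper open.
Joint ranges: [-2.95, 2.95], [-0.29, 1.99], [-1.47, 1.44], [0.14, 2.54], [-1.03, 4.17], [0.13, 1.85], [-2.86, 2.86]. Speed limits (rad/s): [2.39, 2.39, 3.01, 3.01, 3.14, 3.14, 3.14].

### API

Orientations are given as a unit quaternion [w, x, y, z].
In Python, from workcell import bot gives the robot as it stands.
- The arm moves only by the shell command python3 -m inch 'ROWS' [FORCE]. ROWS is text: rows parted by semicolons, each of 5 numbers parted by spaces: the shift along the tool's x, y, z in m, then the turn about the tool's z in rad, then the finger opening in m, from 0 to 0.0854. A call has 1 to 8 rows; each row is the pose to reach, as a shift and turn from the pose commanded when the call began, along the tool's axes at that moment; what a row does not reach only later rows make up. A row lasts 1/10 s, in which the tool goes at most 50 mm and 8.59 degrees, less where a joint would pass 70% of its speed; a pose out of reach is approached as far as the arm can. A call with a gripper value outside its range is refused whole. The fingers move at their own pace and stop on an object; FORCE is the grip in N (left out, the last holds). Time passes only in rows, so rows that repeat a pose let the fingers close. It gives the time, the measured TCP pose, the force and the opening at its end, in the units of the state.
- bot.state(): the state, without advancing time (a new reading comes with each control period).
- bot.read_camera(name): name is "scene" or "side" or "wrist"; returns a dict with "frame" (420x560x3 uint8, red, green, blue), "depth" (420x560 float32, m along the optical axis (not along the pixel's ray), 0 where there is no reading), "fx", "fy", "cx", "cy" (pixels), "dist" ([k1, k2, p1, p2, k3] as OpenCV has them; the pictures are not rectified), "world_to_cam" (4x4, takes a point from world to camera coordinates). Camera axes: x right, y up, looking along -z (the intrinsics and any distortion apply to the point x, -y, -z); pixel columns grow to the right and rows downward; lengths in m; the calibration is good to about 2 mm. A picture is of the moment at which its call begins.
- bot.job_done(): hands the job in, once; it reports no verdict.
The state is a dict: "clock": time; "qpos": joint angles; "qd": joint speeds; "tau": joint torques, N m; "ee_pos": TCP position; "tcp_rot": TCP orientation; "ft_force": force on the tool from outside, world axes, zero at the start; "ft_torque": the same for the moment, N m; "gripper_width": opening from 0.0 (shut) to 1.0 (fully open).
Only numpy, scipy, OpenCV 4.12 (cv2) and the standard library are available. Lean on these libraries where they do the work, as an engineer would, in place of code of your own. Each camera call takes 0.05 s, during which the arm holds its last target. There are 200 camera calls.

### The job

Pick up the freshly glued plywood sign foot without squeezing it hard and stand it upright on the clamp's bed between the pad and the stop, in line with the clamp, so that the clamp presses its two halves together. Then, pushing only on the trigger, pump it towards the fixed handle stroke by stroke until the foot is pinched against the stop with the sprung pad pressed in about half-way; never press the pad fully home, which crushes the foot. The clamp slips back if the trigger is let go, so finish while still holding the trigger pulled with the pad half pressed in; leave the other goods alone.

Things in the scene. Friction and masses are not known exactly. Their poses are not given: they have to be found in the camera images.
- foot_mid (a point): Centre (half-way up) of the loose sign foot: a thin-walled plywood block 50 (its x) by 40 (its y) by 60 mm high, 0.08 to 0.17 kg, upright on the bench. A 6 mm wide open card slot runs along its y across its top, over the glue joint. Pick it across the 40 mm (fingers on +-y). In the clamp its x must lie along the clamp's x, either way round.
- foot: The same sign foot; origin at the centre of its underside. Grip it lightly, 20 to 30 N; a squeeze above 60 N on a finger crushes it.
- clamp: Black trigger clamp screwed to the bench, place and yaw vary. Origin on the bench; x points horizontally along the clamp from handle end to stop, z up. Pale base plate x -190 to 150, y +-50, 12 mm thick; its top is the bed. Housing x -170 to -40, y +-24, top z 78 mm. Fixed handle x -168 to -142, y +-15, top z 170 mm. The toothed rod runs along x at z 45 mm through the housing and sticks out behind.
- bed (a point): Point on the bed in the middle of the mouth (the gap between pad and stop) with the rod fully back: clamp x = 55, y = 0, z = 12 mm.
- stop: Fixed jaw of the clamp: an upright plate 60 mm wide from bed to z = 78 mm, its flat face towards the pad at clamp x = 115 mm. The frame given is that of the clamp.
- rod (a joint): Travel of the toothed rod and its jaw plate towards the stop, m, 0 to 0.095; starts between 0 and 0.02. The trigger drives it forward by a ratchet with 8 mm teeth; between strokes only about 4 N of friction keeps it where it is. It cannot be pumped back. Do not push rod, jaw plate or pad directly.
- pad (a joint): How far the sprung rubber pad (36 x 36 x 6 mm plate on a brass spring post in front of the 36 x 36 mm jaw plate) is pressed in towards the jaw plate, m: 0 free, 0.018 fully home. Stiffness 1.2 N per mm, so it shows the clamping force.
- pad_face (a point): Centre of the front face of the pad: clamp x = rod value minus pad value, y = 0, z = 45 mm.
- trigger (a joint): Trigger angle, rad: 0 released (leaning 0.36 rad forward, to the stop), 0.62 fully pulled towards the fixed handle. A spring of about 2 N at the grip returns it. With a tooth engaged the rod moves 42 mm per rad, about 24 mm a full stroke; between strokes let it come fully back to 0 to take the next teeth. Push it on its front, towards -x of the clamp, with 3 to 14 N.
- trigger_grip (a point): Point on the trigger's centre line 90 mm from its pivot, where it is pushed. The trigger is a bar 12 mm thick, 26 mm wide, 102 mm long standing up from the pivot at clamp x = -85, y = 0, z = 70 mm and turns in the clamp's x-z plane; its front surface is 6 mm ahead of the centre line.
- can: Bystander: upright food can, 66 mm across, 100 mm high; origin under its centre.
- carton: Bystander: lying carton 190 x 50 x 40 mm; origin under its centre.
- bottle: Bystander: white bottle 52 mm across, 140 mm high; origin under its centre.
Mind the look-alikes: they are no part of the job. Of the things like the foot, leave any that is turquoise; of the rest the smaller one is meant.

How it is judged:
On the way, in this order (a step that is already met when the one before it is completed fails the run):
1. the foot stands upright on the bed in the mouth, in line with the clamp, let go (x of foot_mid in the frame of clamp between 0.03 and 0.1 m and y of foot_mid in the frame of clamp between -0.015 and 0.015 m and z of foot_mid in the frame of clamp between 0.038 and 0.047 m and angle between foot_mid's own z axis and vertical below 0.1 rad and angle between the x axis of foot_mid and the x axis of clamp, either way round below 0.2 rad and contact force between the fingers and foot below 0.5 N), for 0.2 s.
2. the pad, driven by the trigger, touches the foot (contact force between pad and foot above 1 N and value of joint trigger above 0.05 rad), for 0.1 s.
At the end, for the whole second after the job is handed in: The foot stands upright (0.1 rad) on the bed, within 15 mm of the clamp's centre line and 0.2 rad of its direction, pinched between pad and stop with 6 to 18 N on the pad (pad pressed in about 5 to 15 of its 18 mm), touched by nothing of the robot, while the robot still holds the trigger pulled (all of step 1 and contact force between pad and foot between 6 and 18 N and contact force between stop and foot above 3.5 N and contact force between any of the fingers, the arm and trigger above 0.5 N and value of joint trigger above 0.05 rad and linear speed of foot below 0.01 m/s); the arm keeps its last pose, push and grip.
It fails at once if the foot is crushed in the clamp (over 25 N) (contact force between pad and foot above 25 N or contact force between stop and foot above 28 N).
It fails at once if the foot is squeezed too hard by the gripper (contact force between the fingers and foot above 120 N).
It fails at once if the rod, jaw plate or pad is pushed directly (contact force between any of the arm, the fingers and rod above 3 N).
It fails at once if a bystander is disturbed (distance of any of can, carton, bottle from where it was at the start of the episode above 0.02 m).
It also fails if it takes over 54 s, if anything falls off the work surface, if the arm or the gripper's body presses on something with over 40 N, if the wrist force passes 120 N, or if a joint passes its speed limit or range.

## Working session

There is one attempt and no reset: what is moved stays moved. The work goes in short steps, Python scripts to look and compute and a shell command to move; the robot and the scene stay as the last step left them, time stands still between calls to the robot, and variables do not carry over. Pictures are saved under pics/ and viewed, about 8 in all and at most 12, crops included, and the job is handed in when it is done.

```bash
ls; mkdir -p pics; cat > h.py <<'E'
import numpy as np, cv2
from workcell import bot
def grab(name,save=None):
    c=bot.read_camera(name)
    np.savez('/tmp/%s.npz'%name,**{k:np.array(v) for k,v in c.items()})
    if save: cv2.imwrite('pics/'+save,c['frame'][:,:,::-1])
    return c
def load(name): return dict(np.load('/tmp/%s.npz'%name))
def cloud(c):
    "world xyz per pixel, NaN where no depth"
    H,W=c['depth'].shape
    K=np.array([[c['fx'],0,c['cx']],[0,c['fy'],c['cy']],[0,0,1.]])
    u,v=np.meshgrid(np.arange(W),np.arange(H))
    p=cv2.undistortPoints(np.stack([u,v],-1).reshape(-1,1,2).astype(float),K,np.array(c['dist'],float)).reshape(H,W,2)
    d=np.where(c['depth']>0,c['depth'],np.nan)
    P=np.stack([p[...,0]*d,-p[...,1]*d,-d,np.ones_like(d)],-1)
    return (P@np.linalg.inv(c['world_to_cam']).T)[...,:3]
E
python3 - <<'E'
from h import *
a=grab('scene','scene.png');b=grab('side','side.png')
print(bot.state(),bot.grasp_offset)
E
```

```text
pics
{'clock': 0.1, 'qpos': array([-1.39822248,  0.41183456, -0.01272251,  1.59693174,  0.00561306,
        1.13432647, -0.08222056]), 'qd': array([ 0.00113582, -0.00082802,  0.00020597, -0.00137095,  0.0004428 ,
       -0.00051765,  0.00026062]), 'tau': array([ 1.79073719e-03, -6.01825976e+01,  6.83601592e-01, -3.00081003e+01,
        1.39032977e-02,  6.57596058e-03,  6.11920336e-05]), 'ee_pos': array([0.14896325, 0.60653433, 0.23053971]), 'tcp_rot': array([-3.25486361e-05,  1.20087046e-01,  9.92763096e-01, -7.31466775e-04]), 'ft_force': array([ 0.52075289, -0.46379026,  0.92520168]), 'ft_torque': array([ 0.02752006,  0.00434099, -0.03318969]), 'gripper_width': 0.997700593110436} 0.0187
```

View pics/scene.png

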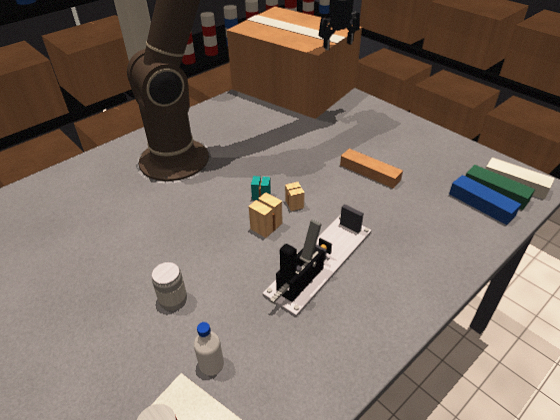

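View pics/side.png

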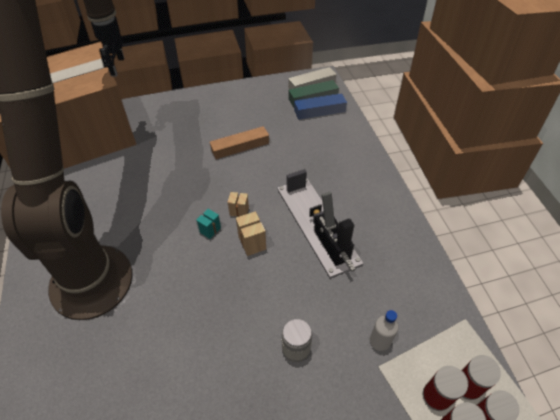

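Look-alikes in scene.png: turquoise (261,188), large wooden (266,215) and small wooden (295,196). The small wooden one is the foot. The stop is at (351,217) and the handle at (288,262).

```bash
cat > m.py <<'E'
from h import *
for n,box,foot in(('scene',(190,330,200,400),(180,212,282,308)),('side',(165,285,270,370),(190,220,226,252))):
    c=load(n);P=cloud(c);f=c['frame'].astype(int)
    r=P[foot[0]:foot[1],foot[2]:foot[3]].reshape(-1,3);r=r[np.isfinite(r[:,2])]
    print(n,'foot zmax',np.percentile(r[:,2],[50,90,98]))
    t=r[(r[:,2]>.048)&(r[:,2]<.07)]
    print(' top',len(t),cv2.minAreaRect(t[:,:2].astype(np.float32)*1000), t.mean(0))
    q=P[box[0]:box[1],box[2]:box[3]];g=f[box[0]:box[1],box[2]:box[3]]
    q=q.reshape(-1,3);g=g.reshape(-1,3)
    m=(abs(q[:,2]-.012)<.005)&(g.min(1)>120)
    print(' plate',m.sum(),cv2.minAreaRect(q[m][:,:2].astype(np.float32)*1000))
    m=(q[:,2]>.14)&(q[:,2]<.19);print(' handle top',m.sum(),q[m].mean(0),q[m].max(0))
w=[cv2.resize(cv2.imread('pics/scene.png')[170:310,240:380],None,fx=4,fy=4,interpolation=2)]
cv2.imwrite('pics/crop1.png',w[0])
E
python3 m.py
```

```text
scene foot zmax [0.01026347 0.06009385 0.06237109]
 top 221 ((432.18304443359375, 134.17416381835938), (41.06285095214844, 54.55535125732422), 65.7022705078125) [0.43424442 0.13151541 0.05843235]
 plate 2011 ((523.8416137695312, 11.2991943359375), (324.5431823730469, 343.12335205078125), 9.37207317352295)
 handle top 464 [ 0.6573423  -0.10468741  0.1563616 ] [0.6860487  0.00567204 0.17306572]
side foot zmax [0.03440097 0.082742   0.08712284]
 top 233 ((431.42498779296875, 133.3763885498047), (45.79325866699219, 50.76643371582031), 66.4271011352539) [0.43088677 0.1303751  0.05894316]
 plate 1601 ((635.7863159179688, 27.200714111328125), (100.98796844482422, 339.87994384765625), 9.2201509475708)
 handle top 328 [ 0.64940932 -0.07194514  0.15874023] [0.67342283 0.00502944 0.17267493]
```

View pics/crop1.png

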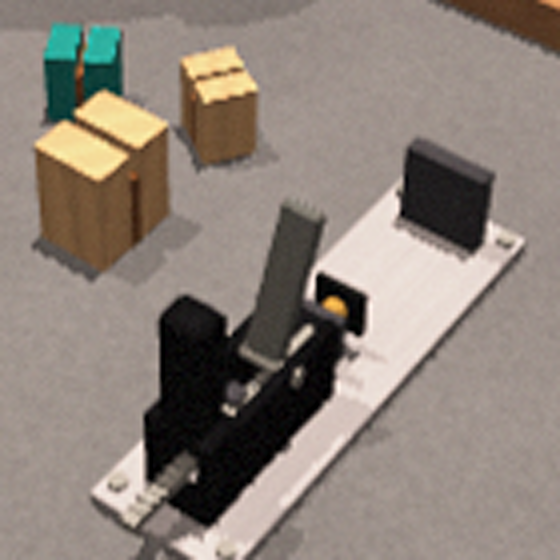

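The crop confirms the small wooden foot at (219,105), with its slot running left to right. The clamp fit gives origin ≈ (0.633, 0.047) and yaw ≈ 99.2°, and the handle position agrees with this. Next I'll move above the foot.

```bash
cat > go.py <<'E'
import sys,numpy as np
from scipy.spatial.transform import Rotation as R
from workcell import bot
O=np.array([.6326,.0469,0]);YAW=np.radians(99.22)
def C(x,y,z): 
    c,s=np.cos(YAW),np.sin(YAW); return O+np.array([c*x-s*y,s*x+c*y,z])
def plan(p,yawy=None):
    "shift in tool axes to TCP p; turn to have tool y at world angle yawy (deg)"
    s=bot.state();q=s['tcp_rot'];r=R.from_quat([q[1],q[2],q[3],q[0]])
    y=r.as_matrix()[:,1];a=np.degrees(np.arctan2(y[1],y[0]))
    t=0 if yawy is None else -((yawy-a+90)%180-90)
    print('t',round(s['clock'],2),'tcp',s['ee_pos'].round(4),'yawy',a.round(1),'F',s['ft_force'].round(1),'w',round(s['gripper_width'],3))
    print('shift',r.inv().apply(np.array(p)-s['ee_pos']).round(4),'turn',np.radians(t).round(3))
if __name__=='__main__':
    v=eval(sys.argv[1]);plan(v,*map(float,sys.argv[2:]))
E
python3 go.py '[.432,.1335,.231]' 65.7
python3 -m inch '-.19 -.195 0 .183 .085;-.19 -.195 0 .183 .085;-.19 -.195 0 .183 .085;-.388 -.392 0 .183 .085;-.388 -.392 0 .183 .085;-.388 -.392 0 .183 .085;-.388 -.392 0 .183 .085;-.388 -.392 0 .183 .085' 25
python3 go.py '[.432,.1335,.231]' 65.7
```

```text
t 0.1 tcp [0.149  0.6065 0.2305] yawy 76.2 F [ 0.5 -0.5  0.9] w 0.998
shift [-3.877e-01 -3.919e-01  2.000e-04] turn 0.183
clock: 0.9
ee_pos: [0.3547, 0.2616, 0.2313]
tcp_rot: [-0.0, 0.21, 0.978, 0.0]
ft_force: [0.7, 0.7, 0.1]
gripper_width: 0.993
t 0.9 tcp [0.3547 0.2616 0.2313] yawy 65.7 F [0.7 0.7 0.1] w 0.993
shift [-0.1231 -0.0849  0.0003] turn 0.0
```

```bash

python3 -m inch '-.123 -.085 0 0 .085;-.123 -.085 0 0 .085;-.123 -.085 0 0 .085;-.123 -.085 0 0 .085;-.123 -.085 0 0 .085'
python3 go.py '[.432,.1335,.231]' 65.7
python3 - <<'E'
from h import *
c=grab('wrist','w1.png');P=cloud(c)
m=(P[...,2]>.052)&(P[...,2]<.068)&(abs(P[...,0]-.432)<.05)&(abs(P[...,1]-.1335)<.05)
t=P[m];print(m.sum(),cv2.minAreaRect(t[:,:2].astype(np.float32)*1000),t.mean(0))
E
```

```text
clock: 1.4
ee_pos: [0.4315, 0.1344, 0.2311]
tcp_rot: [-0.0, 0.212, 0.977, -0.0]
ft_force: [-0.5, 0.7, -0.5]
gripper_width: 0.997
t 1.4 tcp [0.4315 0.1344 0.2311] yawy 65.5 F [-0.5  0.7 -0.5] w 0.997
shift [-0.0008 -0.0006  0.0001] turn -0.003
1524 ((428.8469543457031, 133.63534545898438), (39.475833892822266, 49.91990661621094), 66.19902801513672) [0.42803669 0.13415011 0.05999389]
```

View pics/w1.png

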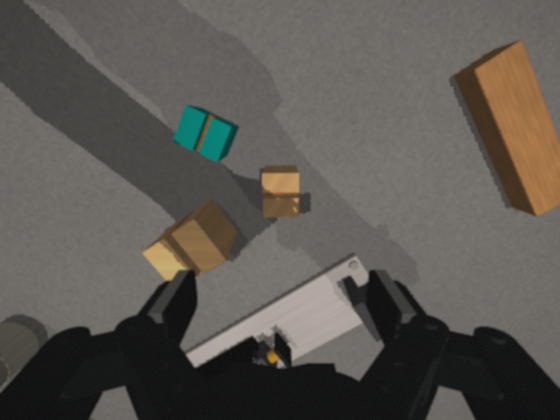

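The wrist image shows the foot at (280,192) with its slot along the jaw axis. It measures 39.5 x 49.9 mm with its top at z = 60 mm, all as described. I'll descend and grip.

```bash

python3 -m inch '.003 -.001 .05 -.012 .085;.003 -.001 .1 -.012 .085;.003 -.001 .14 -.012 .085;.003 -.001 .17 -.012 .085;.003 -.001 .19 -.012 .085;.003 -.001 .205 -.012 .085;.003 -.001 .209 -.012 .085;.003 -.001 .209 -.012 .085'
python3 -m inch '0 0 0 0 .02;0 0 0 0 .02;0 0 0 0 .02;0 0 0 0 .02;0 0 0 0 .02;0 0 0 0 .02;0 0 0 0 .02;0 0 0 0 .02' 25
python3 go.py 'C(.08,0,.16)' 9.22
```

```text
clock: 2.25
ee_pos: [0.4274, 0.1367, 0.0219]
tcp_rot: [-0.001, 0.204, 0.979, -0.0]
ft_force: [0.3, -0.1, 1.0]
gripper_width: 0.992
clock: 3.05
ee_pos: [0.4286, 0.1361, 0.023]
tcp_rot: [0.0, 0.204, 0.979, 0.001]
ft_force: [-1.3, -0.5, 7.8]
gripper_width: 0.464
t 3.05 tcp [0.4286 0.1361 0.023 ] yawy 66.4 F [-1.3 -0.5  7.8] w 0.464
shift [-0.1794  0.0673 -0.1368] turn 0.998
```

```bash

python3 -m inch '0 0 -.02 0 .02;0 0 -.06 0 .02;0 0 -.1 0 .02;0 0 -.137 0 .02;-.03 .01 -.137 .15 .02;-.06 .02 -.137 .3 .02;-.09 .034 -.137 .45 .02;-.12 .045 -.137 .6 .02'
python3 go.py 'C(.08,0,.16)' 9.22
```

```text
clock: 3.85
ee_pos: [0.5572, 0.1294, 0.1596]
tcp_rot: [-0.0, 0.487, 0.873, 0.0]
ft_force: [1.1, 0.2, -1.5]
gripper_width: 0.466
t 3.85 tcp [0.5572 0.1294 0.1596] yawy 31.7 F [ 1.1  0.2 -1.5] w 0.466
shift [-0.0359  0.0514 -0.0004] turn 0.393
```

```bash

python3 -m inch '-.03 .045 0 .15 .02;-.036 .051 0 .3 .02;-.036 .051 0 .393 .02;-.036 .051 0 .393 .02;-.036 .051 0 .393 .02;-.036 .051 0 .393 .02'
python3 go.py 'C(.08,0,.055)' 9.22
python3 - <<'E'
from h import *
from go import O,YAW
def toC(P):
    c,s=np.cos(YAW),np.sin(YAW);d=P-O;return np.stack([c*d[...,0]+s*d[...,1],-s*d[...,0]+c*d[...,1],d[...,2]],-1)
for n in('wrist','side','scene'):
    c=grab(n,n+'2.png');P=cloud(c);Q=toC(P);f=c['frame'].astype(int)
    near=(abs(Q[...,0])<.25)&(abs(Q[...,1])<.08)
    m=near&(abs(Q[...,2]-.012)<.005)&(f.min(-1)>100)
    if m.sum()>20:
        print(n,'plate',m.sum(),[np.round(v,1) for v in cv2.minAreaRect(Q[m][:,:2].astype(np.float32)*1000)])
    m=near&(abs(Q[...,2]-.078)<.004)&(Q[...,0]>.1);print(n,'stop top',m.sum(),Q[m].min(0) if m.any() else 0,Q[m].max(0) if m.any() else 0)
    wood=near&(f[...,0]-f[...,2]>50)&(Q[...,2]>.12)&(Q[...,0]>.02)
    if wood.any(): print(n,'wood',wood.sum(),np.percentile(Q[wood],[2,50,98],axis=0).round(3).tolist())
E
```

```text
clock: 4.45
ee_pos: [0.618, 0.1258, 0.1594]
tcp_rot: [-0.0, 0.645, 0.764, 0.0]
ft_force: [-0.1, 0.9, -1.3]
gripper_width: 0.465
t 4.45 tcp [0.618  0.1258 0.1594] yawy 9.7 F [-0.1  0.9 -1.3] w 0.465
shift [-0.0003  0.0018  0.1044] turn 0.008
wrist plate 7116 [array([86.3,  2. ]), array([129.1, 100.2]), np.float64(0.0)]
wrist stop top 1413 [ 0.11573971 -0.02794793  0.07505747] [0.12995099 0.03183363 0.08088296]
wrist wood 7438 [[0.056, -0.017, 0.196], [0.085, 0.002, 0.197], [0.103, 0.02, 0.198]]
side plate 1664 [array([15.7,  0.8]), array([413.9, 102.6]), np.float64(0.4)]
side stop top 55 [ 0.11399238 -0.00784407  0.07431881] [0.13192328 0.03038315 0.0812965 ]
side wood 7 [[0.051, 0.007, 0.196], [0.058, 0.011, 0.198], [0.062, 0.016, 0.2]]
scene plate 2028 [array([-17.2,   0.6]), array([101.7, 342.7]), np.float64(90.0)]
scene stop top 76 [ 0.1139163  -0.02912456  0.07401174] [0.13202346 0.01933925 0.08167303]
scene wood 518 [[0.052, -0.021, 0.142], [0.056, -0.001, 0.185], [0.099, 0.02, 0.267]]
```

```bash
python3 -c "
import cv2,numpy as np
a=cv2.imread('pics/wrist2.png');b=cv2.imread('pics/scene2.png')[120:320,240:420];
b=cv2.resize(b,None,fx=2,fy=2,interpolation=2)
cv2.imwrite('pics/v2.png',np.hstack([cv2.resize(a,(440,400))[:,:],b[:400]]))"
```

```text
(no output)
```

View pics/v2.png

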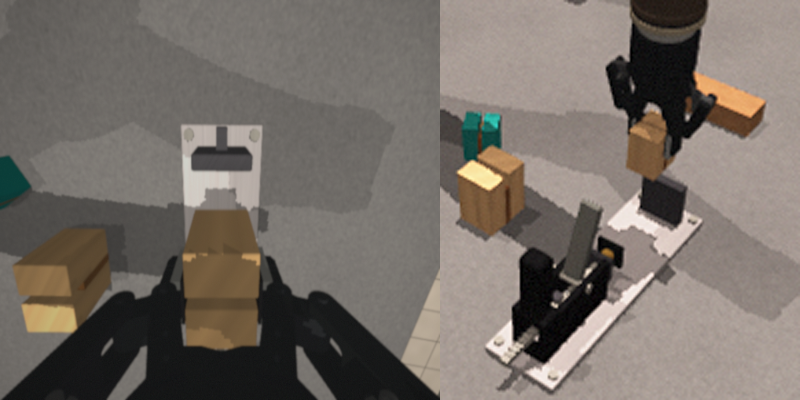

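The foot hangs upright over the mouth, centred on the plate, spanning clamp x 56 to 103 mm with the stop at 116 mm. Its underside is at about z = 0.137. I'll lower it.

```bash

python3 -m inch '0 0 .04 .008 .02;0 0 .08 .008 .02;0 0 .1 .008 .02;0 0 .11 .008 .02;0 0 .115 .008 .02;0 0 .118 .008 .02;0 0 .120 .008 .02;0 0 .120 .008 .02'
for i in 1 2; do :; done
python3 -m inch '0 0 .001 0 .02;0 0 .002 0 .02;0 0 .002 0 .02'
python3 go.py 'C(.08,0,.035)' 9.22
```

```text
clock: 5.4
ee_pos: [0.619, 0.1257, 0.0401]
tcp_rot: [0.0, 0.649, 0.761, 0.001]
ft_force: [-0.3, -1.0, -1.6]
gripper_width: 0.46
clock: 5.7
ee_pos: [0.6185, 0.1256, 0.0374]
tcp_rot: [0.0, 0.649, 0.761, 0.0]
ft_force: [-0.0, -0.3, -1.5]
gripper_width: 0.464
t 5.7 tcp [0.6185 0.1256 0.0374] yawy 9.1 F [-0.  -0.3 -1.5] w 0.464
shift [0.     0.0013 0.0024] turn -0.003
```

```bash

python3 -m inch '0 0 .001 0 .02;0 0 .001 0 .02;0 0 .002 0 .02;0 0 .002 0 .02'
python3 -m inch '0 0 .001 0 .02;0 0 .001 0 .02'
python3 go.py 'C(.08,0,.035)' 9.22
```

```text
clock: 6.1
ee_pos: [0.6185, 0.1256, 0.0352]
tcp_rot: [-0.0, 0.649, 0.761, -0.0]
ft_force: [-0.3, 0.4, -1.3]
gripper_width: 0.467
clock: 6.3
ee_pos: [0.6185, 0.1256, 0.0351]
tcp_rot: [-0.0, 0.649, 0.761, 0.0]
ft_force: [-2.7, 0.0, 6.5]
gripper_width: 0.463
t 6.3 tcp [0.6185 0.1256 0.0351] yawy 9.0 F [-2.7  0.   6.5] w 0.463
shift [0.0001 0.0013 0.0001] turn -0.003
```

Touchdown, with Fz up to +6.5 N. I'll release and rise straight up.

```bash

python3 -m inch '0 0 0 0 .05;0 0 0 0 .085;0 0 0 0 .085;0 0 0 0 .085;0 0 0 0 .085;0 0 0 0 .085'
python3 -m inch '0 0 -.02 0 .085;0 0 -.05 0 .085;0 0 -.09 0 .085;0 0 -.13 0 .085;0 0 -.165 0 .085;0 0 -.165 0 .085;0 0 -.165 0 .085'
python3 go.py 'C(.0,0,.2)' 9.22
cat > look.py <<'E'
import sys
from h import *
from go import O,YAW
def toC(P):
    c,s=np.cos(YAW),np.sin(YAW);d=P-O;return np.stack([c*d[...,0]+s*d[...,1],-s*d[...,0]+c*d[...,1],d[...,2]],-1)
if __name__=='__main__':
  for n in sys.argv[2:]:
    c=grab(n,n+sys.argv[1]+'.png');Q=toC(cloud(c));f=c['frame'].astype(int)
    near=(abs(Q[...,0])<.25)&(abs(Q[...,1])<.045)
    w=near&(f[...,0]-f[...,2]>25)&(abs(Q[...,2]-.072)<.005)&(Q[...,0]>.03)
    if w.sum()>8: print(n,'foot top',w.sum(),[np.round(v,1) for v in cv2.minAreaRect(Q[w][:,:2].astype(np.float32)*1000)],Q[w].mean(0).round(4))
    m=near&(abs(Q[...,2]-.078)<.004)&(Q[...,0]>.1)
    if m.any(): print(n,'stop x',np.percentile(Q[m][:,0],[2,98]).round(4))
    m=near&(abs(Q[...,1])<.03)&(Q[...,2]>.035)&(Q[...,2]<.066)&(Q[...,0]>-.035)&(Q[...,0]<.058)
    if m.any(): print(n,'jaw/pad',m.sum(),np.percentile(Q[m],[2,50,90,98],axis=0).round(4).tolist())
    m=near&(abs(Q[...,1])<.025)&(Q[...,2]>.1)&(Q[...,2]<.18)&(Q[...,0]>-.135)&(Q[...,0]<-.02)
    if m.any(): print(n,'trigger',m.sum(),np.percentile(Q[m],[2,50,98],axis=0).round(4).tolist())
E
python3 look.py 3 wrist scene side
```

```text
clock: 6.9
ee_pos: [0.6185, 0.1256, 0.0342]
tcp_rot: [-0.0, 0.649, 0.761, -0.0]
ft_force: [-0.2, -0.3, -0.3]
gripper_width: 0.995
clock: 7.6
ee_pos: [0.6188, 0.1257, 0.2001]
tcp_rot: [0.0, 0.649, 0.761, 0.001]
ft_force: [-0.3, -0.4, -0.9]
gripper_width: 0.996
t 7.6 tcp [0.6188 0.1257 0.2001] yawy 9.1 F [-0.3 -0.4 -0.9] w 0.996
shift [-0.08    0.0012  0.    ] turn -0.003
wrist foot top 1905 [array([78.3,  1.6]), array([40. , 50.1]), np.float64(89.6)] [0.0793 0.0015 0.0723]
wrist stop x [0.1165 0.1297]
wrist jaw/pad 1199 [[-0.0291, -0.0155, 0.0363], [-0.0156, 0.0017, 0.0557], [0.0018, 0.0159, 0.0637], [0.0021, 0.0189, 0.0643]]
wrist trigger 339 [[-0.0672, -0.0106, 0.1013], [-0.0605, 0.0017, 0.1153], [-0.0545, 0.0136, 0.129]]
scene foot top 230 [array([79. , -0.9]), array([40.8, 56.3]), np.float64(87.9)] [ 0.0761 -0.0013  0.0717]
scene stop x [0.1156 0.1313]
scene jaw/pad 304 [[-0.0305, -0.0188, 0.0368], [-0.0014, -0.0014, 0.0536], [0.0555, 0.0135, 0.0635], [0.0569, 0.0185, 0.0651]]
scene trigger 341 [[-0.0781, -0.0133, 0.1025], [-0.0635, -0.0021, 0.1374], [-0.0462, 0.0118, 0.1672]]
side foot top 194 [array([77.1, -0. ]), array([41.5, 52.8]), np.float64(89.6)] [0.0758 0.0008 0.072 ]
side stop x [0.1135 0.1292]
side jaw/pad 245 [[-0.0317, -0.0171, 0.0362], [-0.0032, 0.0021, 0.0546], [0.0545, 0.0171, 0.0637], [0.0557, 0.0191, 0.0652]]
side trigger 270 [[-0.0795, -0.0123, 0.1021], [-0.0644, 0.0019, 0.1371], [-0.0468, 0.0128, 0.1677]]
```

The foot stands at clamp x ≈ 78 mm, on the centre line, within 0.5° of the clamp's direction, and its top is at 72 mm. The pad face is at about 1 to 2 mm. Next I'll shut the fingers and go in front of the trigger.

```bash

python3 -m inch '-.045 0 0 0 0;-.09 0 0 0 0;-.09 0 0 0 0;-.09 0 .03 0 0;-.09 0 .055 0 0;-.09 0 .055 0 0;-.09 0 .055 0 0'
python3 go.py 'C(-.01,0,.145)' 9.22
python3 -m inch '-.01 0 0 0 0;-.015 0 0 0 0;-.02 0 0 0 0;-.025 0 0 0 0;-.03 0 0 0 0;-.03 0 0 0 0'
python3 go.py 'C(-.087,0,.145)' 9.22
python3 look.py 4 scene side
```

```text
clock: 8.45
ee_pos: [0.6322, 0.0365, 0.1437]
tcp_rot: [-0.0, 0.649, 0.761, -0.001]
ft_force: [1.3, 0.3, -0.3]
gripper_width: 0.0
t 8.45 tcp [0.6322 0.0365 0.1437] yawy 9.0 F [ 1.3  0.3 -0.3] w 0.0
shift [ 0.0002  0.0021 -0.0013] turn -0.003
clock: 9.05
ee_pos: [0.638, 0.0075, 0.1451]
tcp_rot: [0.0, 0.649, 0.761, 0.001]
ft_force: [0.8, 3.7, 3.6]
gripper_width: 0.001
t 9.05 tcp [0.638  0.0075 0.1451] yawy 9.1 F [0.8 3.7 3.6] w 0.001
shift [-0.0473  0.0011  0.    ] turn -0.003
scene foot top 225 [array([77.7, -0.2]), array([40.3, 52.7]), np.float64(88.1)] [ 0.0768 -0.0008  0.0718]
scene stop x [0.115 0.132]
scene jaw/pad 322 [[-0.0277, -0.019, 0.036], [0.0016, -0.0017, 0.0537], [0.0553, 0.0139, 0.0637], [0.0569, 0.0178, 0.0652]]
scene trigger 417 [[-0.0801, -0.0135, 0.1027], [-0.066, -0.0031, 0.1475], [-0.0376, 0.0125, 0.1778]]
side foot top 167 [array([77.9,  0.4]), array([51.6, 40.6]), np.float64(1.9)] [0.0745 0.0034 0.0717]
side stop x [0.1131 0.1293]
side jaw/pad 248 [[-0.0301, -0.0182, 0.0367], [-0.001, 0.0012, 0.055], [0.0542, 0.0169, 0.0635], [0.0556, 0.0193, 0.0655]]
side trigger 319 [[-0.0811, -0.0126, 0.1028], [-0.0672, 0.0028, 0.1478], [-0.0386, 0.0131, 0.1767]]
```

```bash
python3 -c "
import cv2,numpy as np
a=cv2.imread('pics/side4.png')[130:290,240:400];b=cv2.imread('pics/scene4.png')[160:320,250:410]
cv2.imwrite('pics/v4.png',np.hstack([cv2.resize(x,(400,400),interpolation=2) for x in (a,b)]))"
```

```text
(no output)
```

View pics/v4.png

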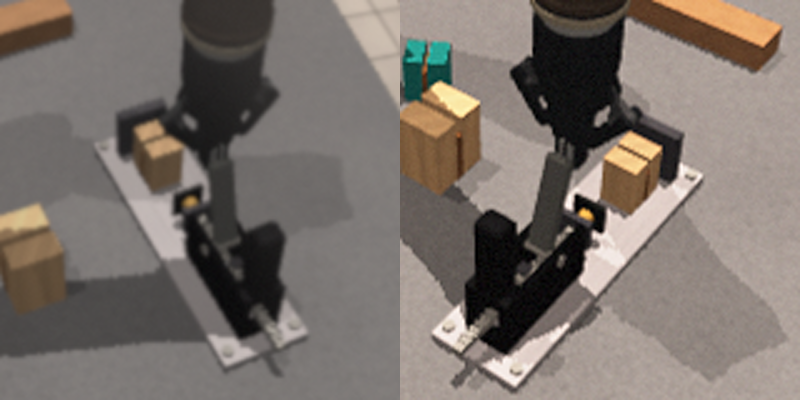

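The closed fingers rest on the trigger's front (left crop 220,150) and the foot stands in the mouth at (157,155). I'll continue the first stroke.

```bash

python3 -m inch '-.008 0 0 0 0;-.016 0 0 0 0;-.024 0 0 0 0;-.032 0 0 0 0;-.038 0 0 0 0;-.042 0 0 0 0;-.042 0 0 0 0'
python3 go.py 'C(-.087,0,.145)' 9.22
python3 look.py 5 scene side | grep -E 'jaw|trig|foot'
```

```text
clock: 9.85
ee_pos: [0.6442, -0.0351, 0.144]
tcp_rot: [0.0, 0.649, 0.76, -0.0]
ft_force: [2.3, 3.4, 1.2]
gripper_width: -0.003
t 9.85 tcp [ 0.6442 -0.0351  0.144 ] yawy 9.0 F [2.3 3.4 1.2] w -0.003
shift [-0.0042  0.0017 -0.001 ] turn -0.004
scene foot top 223 [array([78.7, -0.8]), array([51.8, 39.7]), np.float64(0.5)] [ 0.0767 -0.0012  0.0719]
scene jaw/pad 385 [[-0.024, -0.0188, 0.0362], [0.0196, -0.0014, 0.0524], [0.0554, 0.0147, 0.0635], [0.057, 0.0179, 0.0652]]
scene trigger 327 [[-0.108, -0.0135, 0.1016], [-0.0987, -0.0052, 0.1566], [-0.0798, 0.0118, 0.1784]]
side foot top 175 [array([76.7,  0.4]), array([53.1, 41.6]), np.float64(0.0)] [0.0773 0.0013 0.0722]
side jaw/pad 295 [[-0.0294, -0.0169, 0.0361], [0.0175, 0.0025, 0.0525], [0.0535, 0.016, 0.0631], [0.0555, 0.0182, 0.0653]]
side trigger 246 [[-0.1091, -0.0119, 0.1025], [-0.1, 0.0053, 0.1567], [-0.0825, 0.0133, 0.1765]]
```

```bash

python3 -m inch '-.003 0 0 0 0;-.005 0 0 0 0;-.006 0 0 0 0;-.006 0 0 0 0'
python3 go.py 'C(-.02,0,.145)' 9.22
python3 look.py 6 scene side | grep -E 'jaw|trig'
```

```text
clock: 10.35
ee_pos: [0.6446, -0.0397, 0.1437]
tcp_rot: [-0.001, 0.649, 0.761, -0.0]
ft_force: [0.9, 5.1, -1.8]
gripper_width: 0.004
t 10.35 tcp [ 0.6446 -0.0397  0.1437] yawy 9.1 F [ 0.9  5.1 -1.8] w 0.004
shift [ 0.0674  0.0019 -0.0012] turn -0.002
scene jaw/pad 378 [[-0.0229, -0.018, 0.0359], [0.0218, -0.0021, 0.0528], [0.0552, 0.0145, 0.0629], [0.0565, 0.018, 0.0652]]
scene trigger 326 [[-0.1132, -0.0132, 0.103], [-0.1013, -0.0053, 0.1568], [-0.0837, 0.0127, 0.1778]]
side jaw/pad 306 [[-0.0287, -0.0176, 0.0364], [0.0199, 0.0019, 0.0523], [0.054, 0.017, 0.0633], [0.0555, 0.019, 0.0651]]
side trigger 237 [[-0.1148, -0.0124, 0.1021], [-0.1027, 0.0052, 0.1578], [-0.086, 0.0138, 0.1784]]
```

```bash

python3 -m inch '.02 0 0 0 0;.045 0 0 0 0;.068 0 0 0 0;.068 0 0 0 0;.068 0 0 0 0'
python3 go.py 'C(-.088,0,.145)' 9.22
python3 - <<'E'
from look import *
for n in('scene','side'):
    c=grab(n,n+'7.png');Q=toC(cloud(c))
    m=(abs(Q[...,1])<.018)&(Q[...,2]>.056)&(Q[...,2]<.067)&(Q[...,0]>-.036)&(Q[...,0]<.045)
    h,e=np.histogram(Q[m][:,0]*1000,bins=np.arange(-36,46,2));print(n,[(int(a),int(b)) for a,b in zip(e,h) if b])
E
python3 -c "
import cv2,numpy as np
a=cv2.imread('pics/side7.png')[150:250,270:370];b=cv2.imread('pics/scene7.png')[190:290,290:390]
cv2.imwrite('pics/v7.png',np.hstack([cv2.resize(x,(400,400),interpolation=2) for x in (a,b)]))"
```

```text
clock: 10.95
ee_pos: [0.6338, 0.0259, 0.1441]
tcp_rot: [0.0, 0.649, 0.761, -0.001]
ft_force: [-0.2, -0.5, 0.7]
gripper_width: 0.004
t 10.95 tcp [0.6338 0.0259 0.1441] yawy 9.1 F [-0.2 -0.5  0.7] w 0.004
shift [-0.067   0.0024 -0.0008] turn -0.003
scene [(-8, 1), (-6, 9), (-4, 17), (-2, 16), (0, 8), (2, 6), (4, 1), (8, 1), (18, 3), (20, 13), (22, 19), (24, 8), (26, 4), (28, 2)]
side [(-10, 1), (-8, 6), (-6, 9), (-4, 12), (-2, 8), (0, 5), (2, 5), (12, 1), (18, 8), (20, 17), (22, 5), (24, 6), (26, 3), (28, 1)]
```

View pics/v7.png

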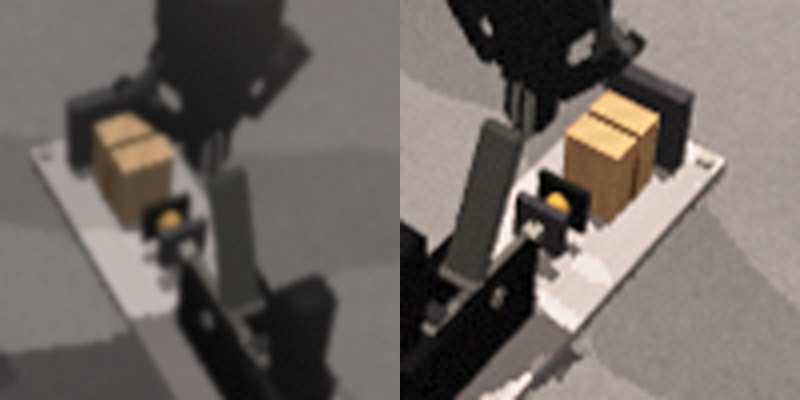

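The first stroke took the rod to about 25 mm, and it held with the trigger released. Now stroke two.

```bash

python3 -m inch '-.01 0 0 0 0;-.022 0 0 0 0;-.034 0 0 0 0;-.044 0 0 0 0;-.054 0 0 0 0;-.062 0 0 0 0;-.068 0 0 0 0;-.068 0 0 0 0'
python3 go.py 'C(-.02,0,.145)' 9.22
python3 -m inch '.02 0 0 0 0;.045 0 0 0 0;.068 0 0 0 0;.068 0 0 0 0;.068 0 0 0 0'
python3 go.py 'C(-.088,0,.145)' 9.22
cat > rod.py <<'E'
import sys
from look import *
for n in('scene','side'):
    c=grab(n,n+sys.argv[1]+'.png');Q=toC(cloud(c))
    m=(abs(Q[...,1])<.018)&(Q[...,2]>.056)&(Q[...,2]<.067)&(Q[...,0]>-.036)&(Q[...,0]<.09)
    h,e=np.histogram(Q[m][:,0]*1000,bins=np.arange(-36,92,2));print(n,[(int(a),int(b)) for a,b in zip(e,h) if b])
    w=(c['frame'][...,0].astype(int)-c['frame'][...,2]>25)&(abs(Q[...,2]-.072)<.005)&(Q[...,0]>.03)&(abs(Q[...,1])<.045)&(Q[...,0]<.13)
    print(' foot',[np.round(v,1) for v in cv2.minAreaRect(Q[w][:,:2].astype(np.float32)*1000)])
E
python3 rod.py 8
```

```text
clock: 11.85
ee_pos: [0.645, -0.0401, 0.1438]
tcp_rot: [-0.001, 0.649, 0.761, 0.0]
ft_force: [0.6, 5.4, 0.3]
gripper_width: 0.0
t 11.85 tcp [ 0.645  -0.0401  0.1438] yawy 9.0 F [0.6 5.4 0.3] w 0.0
shift [ 0.0679  0.0015 -0.0011] turn -0.003
clock: 12.35
ee_pos: [0.6341, 0.0255, 0.144]
tcp_rot: [0.0, 0.649, 0.761, -0.001]
ft_force: [-0.4, -0.3, 0.3]
gripper_width: -0.001
t 12.35 tcp [0.6341 0.0255 0.144 ] yawy 9.1 F [-0.4 -0.3  0.3] w -0.001
shift [-0.0666  0.0022 -0.0009] turn -0.003
scene [(16, 1), (18, 8), (20, 17), (22, 12), (24, 9), (26, 4), (28, 6), (30, 1), (42, 1), (44, 10), (46, 15), (48, 10), (50, 10), (52, 9), (54, 11), (56, 3), (72, 1), (80, 2), (82, 5), (84, 2)]
 foot [array([77.7, -0.3]), array([52.8, 39.9]), np.float64(0.0)]
side [(14, 1), (16, 3), (18, 13), (20, 9), (22, 11), (24, 3), (26, 4), (38, 1), (42, 3), (44, 12), (46, 9), (48, 5), (50, 11), (52, 10), (54, 3), (56, 1), (80, 4), (82, 6)]
 foot [array([77.8, -0.3]), array([41.9, 53.6]), np.float64(89.8)]
```

Rod is at about 49 mm and the foot is untouched at 78 mm. A short stroke of about 10 mm comes next, so that the final stroke has travel to spare.

```bash

python3 -m inch '-.01 0 0 0 0;-.02 0 0 0 0;-.028 0 0 0 0;-.034 0 0 0 0;-.038 0 0 0 0;-.038 0 0 0 0'
python3 go.py 'C(-.02,0,.145)' 9.22
python3 rod.py 9
python3 -m inch '.01 0 0 0 0;.025 0 0 0 0;.038 0 0 0 0;.038 0 0 0 0;.038 0 0 0 0'
python3 go.py 'C(-.088,0,.145)' 9.22
python3 rod.py 10
```

```text
clock: 13.05
ee_pos: [0.6406, -0.0116, 0.1445]
tcp_rot: [0.0, 0.649, 0.76, 0.0]
ft_force: [0.4, 3.8, 3.4]
gripper_width: -0.003
t 13.05 tcp [ 0.6406 -0.0116  0.1445] yawy 9.0 F [0.4 3.8 3.4] w -0.003
shift [ 0.0391  0.0014 -0.0005] turn -0.004
scene [(-28, 1), (26, 3), (28, 11), (30, 15), (32, 9), (34, 11), (36, 6), (38, 2), (48, 2), (52, 4), (54, 18), (56, 14), (58, 9), (60, 9), (62, 11), (64, 1), (88, 3)]
 foot [array([87.9, -0.7]), array([39.9, 58.5]), np.float64(89.5)]
side [(26, 7), (28, 10), (30, 12), (32, 8), (34, 7), (36, 3), (50, 2), (52, 7), (54, 17), (56, 7), (58, 6), (60, 6), (62, 3), (84, 1), (86, 2), (88, 4)]
 foot [array([86.2, -0.3]), array([40.3, 56.8]), np.float64(88.3)]
clock: 13.65
ee_pos: [0.6341, 0.0275, 0.1443]
tcp_rot: [0.0, 0.649, 0.761, -0.0]
ft_force: [0.2, -0.6, 0.6]
gripper_width: -0.0
t 13.65 tcp [0.6341 0.0275 0.1443] yawy 9.1 F [ 0.2 -0.6  0.6] w -0.0
shift [-0.0686  0.0017 -0.0007] turn -0.001
scene [(26, 1), (28, 13), (30, 13), (32, 13), (34, 6), (36, 7), (38, 2), (52, 5), (54, 21), (56, 8), (58, 6), (60, 11), (62, 12), (64, 1), (88, 2)]
 foot [array([88. , -0.2]), array([58.9, 40.8]), np.float64(0.5)]
side [(26, 5), (28, 19), (30, 6), (32, 7), (34, 6), (36, 1), (52, 10), (54, 12), (56, 7), (58, 7), (60, 8), (64, 1), (86, 2), (88, 2)]
 foot [array([74.3, -0.2]), array([84.2, 41.3]), np.float64(1.4)]
```

Rod is at about 59 mm and the foot has slid close to the stop. For the final stroke I'll go in gently and check the jaw-to-pad gap at each step (25 mm when free).

```bash

python3 -m inch '-.01 0 0 0 0;-.02 0 0 0 0;-.028 0 0 0 0;-.034 0 0 0 0;-.038 0 0 0 0;-.040 0 0 0 0;-.04 0 0 0 0'
python3 go.py 'C(-.088,0,.145)' 9.22
python3 rod.py 11
python3 -m inch '-.002 0 0 0 0;-.004 0 0 0 0;-.006 0 0 0 0;-.006 0 0 0 0'
python3 go.py 'C(-.088,0,.145)' 9.22
python3 rod.py 12
```

```text
clock: 14.45
ee_pos: [0.6408, -0.0127, 0.1445]
tcp_rot: [-0.0, 0.649, 0.761, 0.0]
ft_force: [-0.3, 4.2, 3.4]
gripper_width: -0.002
t 14.45 tcp [ 0.6408 -0.0127  0.1445] yawy 9.1 F [-0.3  4.2  3.4] w -0.002
shift [-0.0279  0.0016 -0.0005] turn -0.003
scene [(36, 12), (38, 17), (40, 10), (42, 10), (44, 6), (46, 2), (58, 9), (60, 10), (62, 18), (64, 10), (66, 11), (68, 7), (70, 2), (80, 1)]
 foot [array([91.7,  1.4]), array([57.6, 44.2]), np.float64(1.9)]
side [(34, 1), (36, 16), (38, 11), (40, 3), (42, 6), (44, 3), (58, 11), (60, 11), (62, 6), (64, 10), (66, 3), (68, 2)]
 foot [array([89.8, -0.9]), array([42. , 55.1]), np.float64(89.7)]
clock: 14.95
ee_pos: [0.6416, -0.018, 0.1445]
tcp_rot: [-0.0, 0.649, 0.761, 0.0]
ft_force: [-0.7, 5.1, 4.8]
gripper_width: -0.001
t 14.95 tcp [ 0.6416 -0.018   0.1445] yawy 9.1 F [-0.7  5.1  4.8] w -0.001
shift [-0.0225  0.0016 -0.0006] turn -0.002
scene [(38, 10), (40, 18), (42, 9), (44, 11), (46, 9), (48, 1), (58, 4), (60, 17), (62, 16), (64, 8), (66, 10), (68, 4), (70, 3)]
 foot [array([92.8,  2.6]), array([45.2, 56.6]), np.float64(89.9)]
side [(36, 7), (38, 13), (40, 10), (42, 5), (44, 5), (46, 6), (58, 13), (60, 8), (62, 6), (64, 9), (66, 4), (68, 3), (70, 1)]
 foot [array([91.3,  1.2]), array([41.3, 54.6]), np.float64(84.6)]
```

The pad has stopped at about 65 mm, the foot is against the stop, and the jaw keeps advancing. It's pressed in about 3 mm so far.

```bash

python3 -m inch '-.002 0 0 0 0;-.004 0 0 0 0;-.006 0 0 0 0;-.008 0 0 0 0;-.01 0 0 0 0;-.01 0 0 0 0;-.01 0 0 0 0'
python3 go.py 'C(-.088,0,.145)' 9.22
cat > gap.py <<'E'
import sys
from look import *
for n in('scene','side'):
    g=[]
    c=grab(n,n+sys.argv[1]+'.png');Q=toC(cloud(c))
    m=(abs(Q[...,1])<.018)&(Q[...,2]>.056)&(Q[...,2]<.067)&(Q[...,0]>.0)&(Q[...,0]<.08)
    x=Q[m][:,0]*1000;mid=float(sys.argv[2]);print(n,'jaw',x[x<mid].mean().round(1),len(x[x<mid]),'pad',x[x>mid].mean().round(1),'diff',(x[x>mid].mean()-x[x<mid].mean()).round(1))
    w=(c['frame'][...,0].astype(int)-c['frame'][...,2]>25)&(abs(Q[...,2]-.072)<.004)&(Q[...,0]>.06)&(abs(Q[...,1])<.025)&(Q[...,0]<.116)
    print(' foot',w.sum(),[np.round(v,1) for v in cv2.minAreaRect(Q[w][:,:2].astype(np.float32)*1000)])
E
python3 gap.py 13 54; python3 rod.py 14
```

```text
clock: 15.75
ee_pos: [0.643, -0.0261, 0.1446]
tcp_rot: [-0.001, 0.648, 0.761, 0.001]
ft_force: [-2.8, 9.5, 8.0]
gripper_width: -0.0
t 15.75 tcp [ 0.643  -0.0261  0.1446] yawy 9.2 F [-2.8  9.5  8. ] w -0.0
shift [-0.0143  0.0015 -0.0005] turn -0.001
scene jaw 46.1 53 pad 63.6 diff 17.5
 foot 216 [array([90.2, -0.3]), array([51.3, 40.8]), np.float64(0.4)]
side jaw 45.0 43 pad 62.5 diff 17.5
 foot 172 [array([90.1, -0.5]), array([51.8, 40.6]), np.float64(0.2)]
scene [(40, 2), (42, 12), (44, 14), (46, 9), (48, 8), (50, 3), (52, 1), (56, 1), (58, 6), (60, 16), (62, 15), (64, 8), (66, 13), (68, 7), (70, 1), (88, 1)]
 foot [array([93.6,  0.4]), array([58.3, 44.3]), np.float64(5.0)]
side [(-22, 1), (40, 7), (42, 12), (44, 10), (46, 5), (48, 4), (50, 3), (56, 2), (58, 11), (60, 12), (62, 3), (64, 7), (66, 5), (68, 4)]
 foot [array([90.9, -0.6]), array([41.3, 54.9]), np.float64(89.3)]
```

The jaw-to-pad gap is 17.5 mm against about 25.5 mm when free, so the pad is pressed about 8 mm (~10 N). I'll nudge it a little further and check that it holds.

```bash

python3 -m inch '-.001 0 0 0 0;-.002 0 0 0 0;-.002 0 0 0 0;-.002 0 0 0 0;-.002 0 0 0 0;-.002 0 0 0 0;-.002 0 0 0 0;-.002 0 0 0 0'
python3 -m inch '0 0 0 0 0;0 0 0 0 0;0 0 0 0 0;0 0 0 0 0;0 0 0 0 0'
python3 gap.py 15 54; python3 -c "
import cv2,numpy as np
a=cv2.imread('pics/side15.png')[150:250,270:370];b=cv2.imread('pics/scene15.png')[190:290,290:390]
cv2.imwrite('pics/v15.png',np.hstack([cv2.resize(x,(400,400),interpolation=2) for x in (a,b)]))"
```

```text
clock: 16.75
ee_pos: [0.6432, -0.0276, 0.1445]
tcp_rot: [-0.001, 0.648, 0.761, 0.001]
ft_force: [-1.7, 10.3, 7.9]
gripper_width: -0.004
clock: 17.25
ee_pos: [0.6432, -0.0276, 0.1445]
tcp_rot: [-0.001, 0.648, 0.761, 0.001]
ft_force: [-2.6, 10.2, 7.0]
gripper_width: 0.001
scene jaw 47.4 57 pad 63.6 diff 16.2
 foot 217 [array([90.3,  1.1]), array([51.9, 44.1]), np.float64(0.6)]
side jaw 45.9 41 pad 62.8 diff 16.9
 foot 167 [array([89.7, -0. ]), array([40.5, 50.1]), np.float64(88.8)]
```

View pics/v15.png

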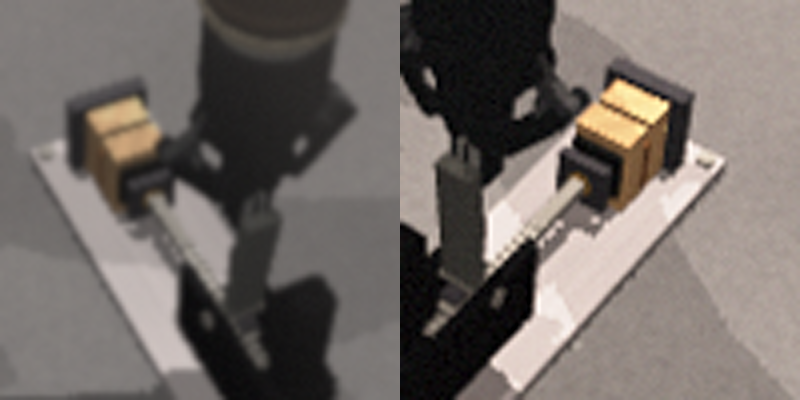

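The foot is upright, pinched between the pad (575,170) and the stop (660,110). The trigger is held pulled, the reading is steady and the pad is pressed about 9 mm. I'll hand it in.

```bash
python3 -c "
from workcell import bot
bot.job_done();print(bot.state()['clock'])"
```

```text
the job is handed in; nothing more can be done
the job is handed in; nothing more can be done
```

The foot is clamped and the job was handed in at about 17 s on the robot's clock, with no verdict reported. I gripped the small wooden foot at 25 N and stood it on the bed in line with the clamp. Then I pumped the trigger with closed fingers: two full strokes, one short one and a final held stroke.

**Last checks:**
- **Foot:** it is upright at clamp x ≈ 90 mm, against the stop, about 0 to 1 mm off the centre line and within about 1° of the clamp's direction.
- **Pad:** the jaw-to-pad gap is about 16.5 mm, against about 25.5 mm when free. That means it is pressed in about 9 mm (roughly 11 N), good to about 2 mm.
- **Trigger:** it is still held, with a steady push of about 10 N.

**Disagreements:** the scene and side cameras differed by 0.7 mm on the gap and about 1 mm on the foot's sideways position. No final check failed, but I did not re-measure the can, carton or bottle at the end; no move was aimed near them.

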